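# Put three table things back on their own coasters

## Robot

A 7-joint arm with a two-finger parallel gripper is mounted at the origin on a cart in front of the work surface, level with it; the furniture and walls round the work are solid. World frame = base frame: x ahead of the robot, y to its left, z up, the work surface at z = 0. Lengths are in mm, angles in rad, forces in N, time in s.
With the tool pointing down it reaches from about 425 to 875 mm from the base axis. Payload 9.9 kg.
Tool frame: the origin (TCP) lies at the very end of the fingers, on their centre line; the grasp point (between the pads) lies 19 mm behind it (r.grasp_offset is the z of the grasp point in the tool frame, in mm); z points along the fingers, x is the direction in which the jaws open and shut, and the axes are right-handed (so a half turn about z gives the same grasp; the last joint's range is limited). The gripper opens to 85 mm and grips with 20 to 120 N. Pads are 22 mm wide; open, the fingers measure 114 mm over their backs; the gripper's body (76 mm by 85 mm) begins 54 mm behind the grasp point. The pads swing forward as they close: fully open they stand 13 mm farther back than shut.
Start: joints at [1.195, 0.576, 0.025, 1.437, -0.015, 1.129, -0.057], TCP at [194.186, -646.468, 231.289] pointing down, gripper open.
Joint ranges: [-2.76, 2.76], [-0.34, 2.15], [-1.52, 1.57], [0.19, 2.46], [-1.09, 4.23], [0.17, 1.99], [-2.82, 2.82]. Speed limits (rad/s): [2.22, 2.22, 3.01, 3.01, 3.14, 3.14, 3.14].

## Interface

Orientations are given as a unit quaternion [w, x, y, z].
In Python, from bench import r gives the robot as it stands.
- The arm moves only by the tool send_rows, never from a script. Its argument "motion" is a list of rows, each a list of 2 entries, a list of its own where there are three numbers: the shift along the tool's x, y, z in cm, then the turn about the tool's z in rad. A call has 1 to 20 rows; each row is the pose to reach, as a shift and turn from the pose commanded when the call began, along the tool's axes at that moment; what a row does not reach only later rows make up. A row lasts 1/10 s, in which the tool goes at most 50 mm and 8.59 degrees, less where a joint would pass 70% of its speed; a pose out of reach is approached as far as the arm can. A call with a gripper value outside its range is refused whole. "gripper" is the opening, from 0 (shut) to 1 (fully open), set as the call begins (left out, the last holds). The fingers move at their own pace and stop on an object; "force" is the grip in N (left out, the last holds). Time passes only in rows, so rows that repeat a pose let the fingers close. It gives the time, the measured TCP pose, the force and the opening at its end, in the units of the state.
- r.get_obs(): the state, without advancing time (a new reading comes with each control period).
- r.read_camera(name): name is "scene" or "side" or "wrist"; returns the picture (480x640x3 uint8, blue, green, red); there is no depth.
- r.camera_model(name): a dict with "intrinsics" (3x3 intrinsics, pixels), "pose" (4x4, takes a point from camera to world coordinates). Camera axes: x right, y up, looking along -z (the intrinsics and any distortion apply to the point x, -y, -z); pixel columns grow to the right and rows downward; lengths in mm; the calibration is good to about 2 mm. A picture is of the moment at which its call begins: read the wrist's pose just before it. camera_model takes no time and is no camera call; for the wrist camera it gives the pose at the moment of the call.
- r.hand_in(): hands the job in, once; it reports no verdict.
The state is a dict: "time_s": time; "q": joint angles; "dq": joint speeds; "joint_efforts": joint torques, N m; "tool_pos": TCP position; "ee_rot": TCP orientation; "ft_force": force on the tool from outside, world axes, zero at the start; "wrist_torque": the same for the moment, N m; "opening": finger opening in mm.
Only numpy, scipy, OpenCV 4.12 (cv2) and the standard library are available. Lean on these libraries where they do the work, as an engineer would, in place of code of your own. Each camera call takes 0.05 s, during which the arm holds its last target. There are 200 camera calls.

## Task

The jar with the domed cap, the square tub and the salt shaker were each put back on a coaster that belongs to another of them. Move them so that each stands upright in the middle of its own: the domed-cap jar on the large round coaster, the square tub on the square coaster, the salt shaker on the small round coaster; the empty white board is free for parking one on the way. Do not tip any of them over, and leave the three jars that stand on the bare table round about as they are.

Things in the scene. Friction and masses are not known exactly. Their poses are not given: they have to be found in the camera images.
- ball_jar: jar with a blue domed cap, the tallest of the three things to move: round, 65 mm in diameter, 131 mm tall, about 0.2 kg; cap fixed. Origin at the centre of its underside, z up. The cap is 64 mm wide with straight sides from 76 to 97 mm up and domed above; the body below is about as wide.
- square_tub: low tub with square footprint and rounded corners, white below, yellow snap lid (stays shut): 57 mm along its x, 58 mm along its y over the lid, 47 mm tall, 0.06 kg; the lid covers heights 31 to 47 mm, the body below is about 55 x 54 mm, and a tab makes it up to 63 mm along x. Origin in the underside, the middle of the square lid lies 2.5 mm along +x from it; z up, x and y square to its sides. Yaw on the coaster does not matter. It can be pinched across its y at the lid.
- shaker: salt shaker of clear glass with a grey domed top with holes: round, 44 mm in diameter up to 74 mm, top 34 mm wide, 90 mm tall, 0.1 kg; its foot is slightly rounded, so it may lean by up to 3 degrees. Origin at the centre of its underside, z up.
- large_coaster: large round wooden coaster with a cork pad, 98 mm in diameter, 6 mm thick, fixed to the table. Origin at the centre of its underside (table height), z up. At the start the salt shaker stands on it.
- square_coaster: square wooden coaster with a cork pad, 86 x 86 mm, 6 mm thick, fixed. Origin at the centre of its underside (table height), x and y along its sides. At the start the domed-cap jar stands on it.
- small_coaster: small round wooden coaster with a cork pad, 78 mm in diameter, 6 mm thick, fixed. Origin at the centre of its underside (table height), z up. At the start the square tub stands on it.
- black_lid_jar: bystander: small round jar with a black lid, 50 mm in diameter, 74 mm tall, on the bare table; leave it alone. Origin at the centre of its underside.
- blue_lid_jar: bystander: round jar with a flat dark blue lid, 62 mm in diameter, 94 mm tall, on the bare table; leave it alone. Origin at the centre of its underside.
- violet_jar: bystander: violet round jar with a violet lid, 56 mm in diameter, 96 mm tall, on the bare table; leave it alone. Origin at the centre of its underside.
- board: empty white rectangular board, 96 mm along its x by 76 mm along its y, 8 mm thick, fixed: free for parking. Origin at the centre of its underside (table height).
There are look-alikes about, which are no part of the job. Of the things like the square_tub, leave any that is turquoise; of the rest the larger one is meant.

How it is judged:
By the outcome, as a careful person would: the job done as asked, in the order asked, and still so for the second after the job is handed in, with the robot touching nothing.
It also fails if it takes over 115 s, if anything falls off the work surface, if the arm or the gripper's body presses on something with over 40 N, if the wrist force passes 120 N, or if a joint passes its speed limit or range.

## Working session

There is one attempt and no reset: what is moved stays moved. The work goes in short steps, Python scripts to look and compute and a tool call to move; the robot and the scene stay as the last step left them, time stands still between calls to the robot, and variables do not carry over. Pictures are saved under pics/ and viewed, about 12 in all and at most 16, crops included, and the job is handed in when it is done.

Besides the shell and the picture viewer there is one more tool, called as a command line: name --argument value ..., lists and objects as JSON in quotes. send_rows: Moves the arm, as the interface text tells. Its arguments: {"type":"object","properties":{"motion":{"type":"array"},"gripper":{"type":"number"},"force":{"type":"number"}},"required":["motion"]}

```bash
mkdir -p pics; ls
python3 - <<'E'
from bench import r
import cv2,numpy as np
np.set_printoptions(precision=4,suppress=True)
o=r.get_obs();print(o['time_s'],o['tool_pos'],o['ee_rot'],o['opening'])
for n in('scene','side','wrist'):
    m=r.camera_model(n);print(n,m)
    cv2.imwrite(f'pics/a_{n}.png',r.read_camera(n))
E
```

```text
pics
0.0 [ 194.0437 -646.0093  230.4137] [-0.0005  0.8024 -0.5968 -0.0007] 85.32437254256074
scene {'intrinsics': array([[475.6919,   0.    , 310.5054],
       [  0.    , 475.6919, 230.9808],
       [  0.    ,   0.    ,   1.    ]]), 'pose': array([[ -0.8296,   0.3119,  -0.4632, 107.8428],
       [ -0.5583,  -0.4458,   0.6997, 356.0305],
       [  0.0118,   0.839 ,   0.5439, 481.4266],
       [  0.    ,   0.    ,   0.    ,   1.    ]])}
side {'intrinsics': array([[550.9735,   0.    , 315.8464],
       [  0.    , 550.9735, 247.4674],
       [  0.    ,   0.    ,   1.    ]]), 'pose': array([[   0.9723,    0.1327,   -0.1921,  361.6298],
       [  -0.2332,    0.5056,   -0.8306, -949.9694],
       [  -0.0131,    0.8525,    0.5226,  487.419 ],
       [   0.    ,    0.    ,    0.    ,    1.    ]])}
wrist {'intrinsics': array([[359.0069,   0.    , 319.4064],
       [  0.    , 359.0069, 240.0482],
       [  0.    ,   0.    ,   1.    ]]), 'pose': array([[   0.2866,    0.9202,    0.2665,  261.2032],
       [  -0.958 ,    0.2756,    0.0786, -626.0874],
       [  -0.0011,   -0.2779,    0.9606,  373.7108],
       [   0.    ,    0.    ,    0.    ,    1.    ]])}
```

View pics/a_scene.png

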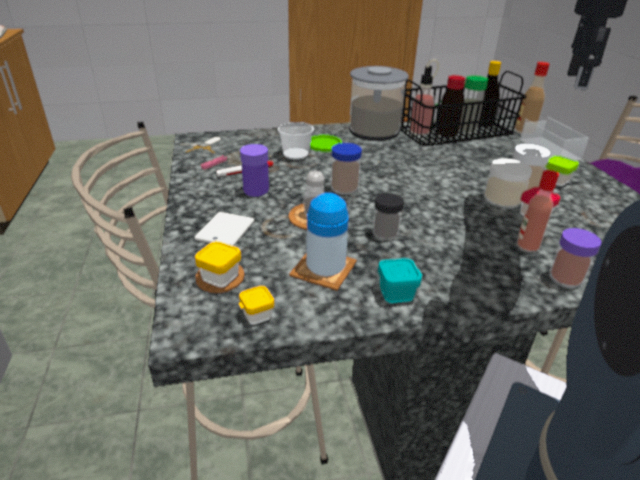

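View pics/a_side.png

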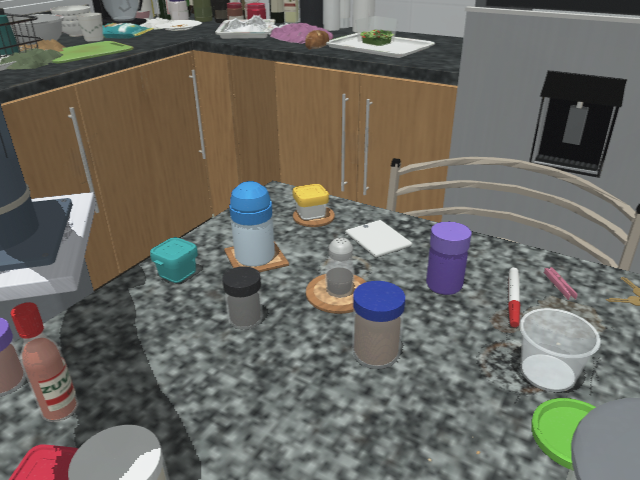

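Both views show the jar, with its blue cap, at scene (327,235). The tub is at (218,265) with a small yellow look-alike at (257,304), the shaker is at (315,190) and the board at (225,228). I'll get rough positions from rays first.

```bash
cat > h.py <<'E'
from bench import r
import cv2,numpy as np
np.set_printoptions(precision=1,suppress=True)
def ray(m,px):
    K,P=m['intrinsics'],m['pose']
    u=np.atleast_2d(px).astype(float)
    d=np.c_[(u[:,0]-K[0,2])/K[0,0],-(u[:,1]-K[1,2])/K[1,1],-np.ones(len(u))]@P[:3,:3].T
    return P[:3,3],d
def onz(m,px,z):
    c,d=ray(m,px); return c+d*((z-c[2])/d[:,2])[:,None]
def proj(m,X):
    K,P=m['intrinsics'],m['pose']
    p=(np.atleast_2d(X)-P[:3,3])@P[:3,:3]
    return np.c_[K[0,0]*p[:,0]/-p[:,2]+K[0,2],-K[1,1]*p[:,1]/-p[:,2]+K[1,2]]
E
python3 - <<'E'
from h import *
m=r.camera_model('scene');s=r.camera_model('side')
A=dict(jar=((327,203),(250,190),125),tub=((218,257),(311,193),47),shaker=((315,178),(340,243),86),board=((225,228),(378,238),8),black=((388,200),(241,280),74),blue=((346,151),(379,298),94),violet=((255,152),(450,232),96),decoy=((257,297),None,30),turq=((400,272),(174,248),40),largeC=((308,214),(340,292),6),sqC=((324,268),(256,257),6),smallC=((219,277),(314,216),6))
for k,(a,b,z) in A.items(): print(k,onz(m,a,z)[0][:2],onz(s,b,z)[0][:2] if b else '')
o=r.get_obs();R=r.camera_model('wrist')['pose'];print(R[:3,3]-o['tool_pos'])
E
```

```text
jar [ 434.4 -181.5] [ 436.9 -185.7]
tub [553.5 -59.8] [559.3 -62.8]
shaker [ 538.1 -306.5] [ 545.  -308.9]
board [ 645.6 -171.1] [ 647.8 -184.8]
black [ 399.1 -329.2] [ 399.4 -347.4]
blue [ 545.1 -430.7] [ 552.  -455.1]
violet [ 688.6 -316.6] [ 699.1 -335.3]
decoy [458.  -36.3] 
turq [ 309.3 -194.8] [ 311.5 -184.1]
largeC [ 550.6 -303.1] [ 543.8 -316.1]
sqC [ 432.2 -175.6] [ 437.3 -188.9]
smallC [556.9 -60.1] [561.2 -76. ]
[ 67.1  20.  143.2]
```

send_rows --motion '[[[0,0,-5],0],[[0,0,-10],0],[[-3,-4,-10],0],[[-6,-8.5,-10],0],[[-9,-12.5,-10],0],[[-12,-17,-10],0],[[-15,-21,-10],0],[[-18,-25,-10],0],[[-21,-29.5,-10],0],[[-24,-33.5,-10],0],[[-27,-38,-10],0],[[-30,-42,-10],0],[[-33,-46,-10],0],[[-33,-46,-10],0],[[-33,-46,-10],0],[[-33,-46,-10],0]]' --gripper 1

```text
time_s: 1.75
tool_pos: [539.2, -199.0, 331.0]
ee_rot: [0.001, 0.802, -0.597, -0.0]
ft_force: [-1.3, -0.4, -0.3]
opening: 85.4
```

Run:
```python
from h import *
import pickle
o=r.get_obs();m=r.camera_model('wrist');im=r.read_camera('wrist')
print(o['time_s'],o['tool_pos'],o['ee_rot'],o['q'],m['pose'])
cv2.imwrite('pics/w1.png',im);pickle.dump(m,open('w1.pkl','wb'))
for k,X in dict(jar=(435,-184,131),tub=(556,-61,47),shaker=(541,-307,90),board=(646,-178,8)).items(): print(k,proj(m,X))
```

```text
1.75 [ 539.2 -199.   331. ] [ 0.   0.8 -0.6 -0. ] [ 0.4  0.4 -0.1  1.5  0.   1.2 -1.1] [[   0.3    0.9    0.3  606.4]
 [  -1.     0.3    0.1 -178.7]
 [   0.    -0.3    1.   474.1]
 [   0.     0.     0.     1. ]]
jar [[277.1 300.7]]
tub [[208.8 149. ]]
shaker [[413.4 229.5]]
board [[327.9 103.2]]
```

View pics/w1.png

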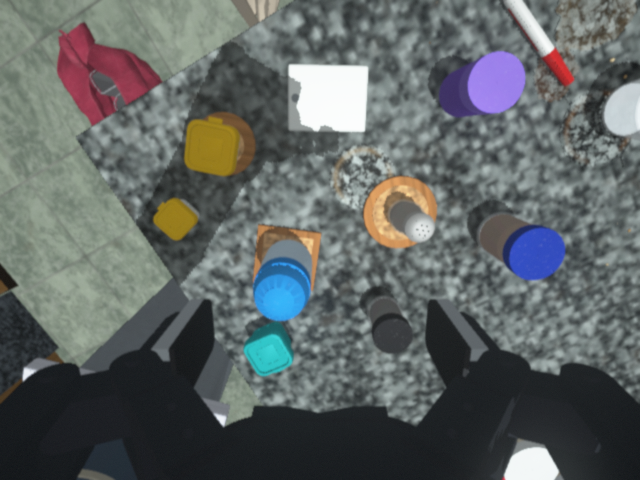

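The wrist view shows:
- tub lid at (212,147), with its tab at (213,122), on the small coaster
- look-alike at (177,218)
- jar cap at (281,289) on the square coaster
- shaker top at (420,230) on the large coaster (400,212)
- board at (329,98)

Next I'll measure these by masks.

```bash
cat > meas.py <<'E'
from h import *
import pickle
from scipy.optimize import least_squares
m=pickle.load(open('w1.pkl','rb'));im=cv2.imread('pics/w1.png');hsv=cv2.cvtColor(im,cv2.COLOR_BGR2HSV)
def mask(lo,hi,box,k=3):
    x0,y0,x1,y1=box;o=np.zeros(im.shape[:2],np.uint8)
    o[y0:y1,x0:x1]=cv2.inRange(hsv,lo,hi)[y0:y1,x0:x1]
    return cv2.morphologyEx(o,cv2.MORPH_OPEN,np.ones((k,k),np.uint8))
def hull(mk): 
    c=np.vstack([x for x in cv2.findContours(mk,0,1)[0] if cv2.contourArea(x)>40]); return c[:,0].astype(float)
def dense(mk): # convex hull, drawn, dense points
    h=cv2.convexHull(hull(mk).astype(np.float32)); return h[:,0]
def circ(P,R):
    f=lambda c:np.hypot(P[:,0]-c[0],P[:,1]-c[1])-R
    s=least_squares(f,P.mean(0)[:2],loss='soft_l1',f_scale=1.0);return s.x,np.median(abs(f(s.x)))
if __name__=='__main__':
    wood=((5,90,60),(18,255,255))
    mk=mask(*wood,(350,165,445,255));P=onz(m,dense(mk),6);print('large',circ(P,49),len(P))
    mk=mask(*wood,(175,100,262,185));P=onz(m,dense(mk),6)
    print('small pts',P[:,:2].tolist() if 0 else circ(P[P[:,0]>0],39)); S=mk
    mk=mask(*wood,(235,215,330,330));h=cv2.convexHull(hull(mk).astype(np.float32));a=cv2.approxPolyDP(h,4,True)[:,0];print('sq',a.tolist(),onz(m,a,6)[:,:2])
    mk2=mask((0,0,190),(180,40,255),(275,50,380,145));rc=cv2.minAreaRect(hull(mk2).astype(np.float32));Q=onz(m,cv2.boxPoints(rc),8);print('board',Q[:,:2],Q.mean(0),np.linalg.norm(np.diff(Q,axis=0),axis=1))
    ml=mask((21,150,60),(32,255,255),(175,105,250,190));P=onz(m,hull(ml),47)[:,:2].astype(np.float32);rc=cv2.minAreaRect(P);print('tub',rc,cv2.boxPoints(rc))
    mc=mask((98,120,60),(112,255,255),(240,250,325,330));P=hull(mc);e=cv2.fitEllipse(P.astype(np.float32));print('cap',e,onz(m,e[0],97))
    ov=im.copy()
    for q in (S,mask(*wood,(350,165,445,255)),mk,mk2,ml,mc): cv2.drawContours(ov,cv2.findContours(q,0,2)[0],-1,(255,0,255),1)
    cv2.imwrite('pics/ov.png',cv2.resize(ov[40:340,130:530],None,fx=2,fy=2,interpolation=0))
E
python3 meas.py
```

```text
large (array([ 543. , -309.2]), np.float64(0.19268393347295643)) 33
small pts (array([562.3, -66.7]), np.float64(0.22638711601334904))
sq [[258.0, 226.0], [320.0, 233.0], [314.0, 280.0], [254.0, 272.0]] [[ 471.5 -133.4]
 [ 486.  -215.9]
 [ 418.2 -227.4]
 [ 405.8 -143.9]]
board [[ 602.5 -138. ]
 [ 675.2 -121.1]
 [ 699.  -211.3]
 [ 627.3 -232.7]] [ 651.  -175.8    8. ] [74.6 93.3 74.8]
tub ((560.5131225585938, -63.07950210571289), (63.401336669921875, 60.31297302246094), 6.028780460357666) [[525.8 -36.4]
 [532.2 -96.4]
 [595.2 -89.7]
 [588.9 -29.8]]
cap ((281.2764587402344, 288.7874755859375), (55.998497009277344, 64.12849426269531), 14.39040470123291) [[ 433.8 -185.3   97. ]]
```

View pics/ov.png

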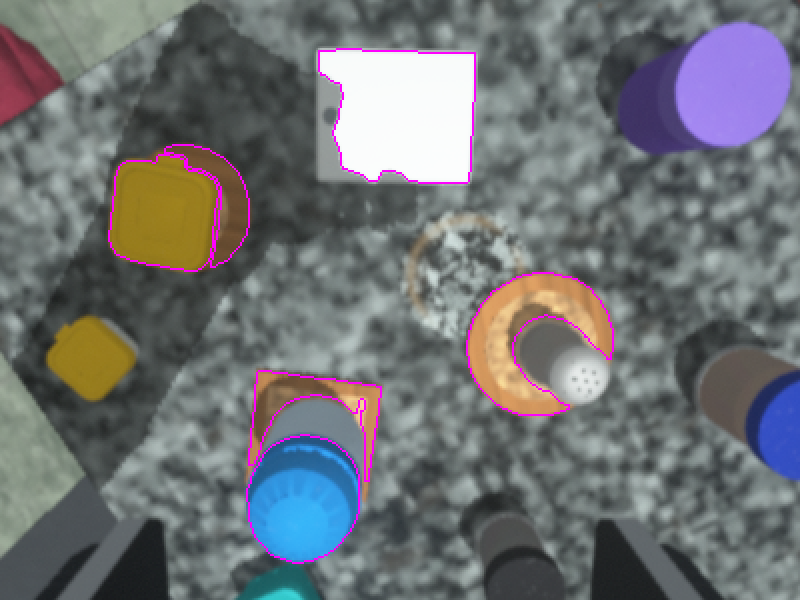

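The outlines fit well: large coaster (543,-309), small coaster (562,-67), square coaster ~(436,-182), board ~(648,-178). The tub's lid centre is ~(557.5,-62), with the tab pointing along +x. I'll park the tub first, since it is the most stable.

```bash
cat >> h.py <<'E'
def goto(x,y,z,yaw=None):
    """print the shift (cm, tool axes) and turn to a world TCP; yaw = tool x axis' world angle, deg"""
    o=r.get_obs();w,a,b,c=o['ee_rot'];from scipy.spatial.transform import Rotation as T
    R=T.from_quat([a,b,c,w]).as_matrix();d=R.T@(np.array([x,y,z])-o['tool_pos'])/10
    cur=np.degrees(np.arctan2(R[1,0],R[0,0]));t=0 if yaw is None else (-(yaw-cur)+90)%180-90
    print('pos',o['tool_pos'],'yaw %.1f'%cur,'open %.1f'%o['opening'],'F',o['ft_force'],'shift',np.round(d,2),'turn %.3f'%np.radians(t))
E
python3 -c "
from h import *
goto(557.5,-62,130,-83.9);goto(557.5,-62,26,-83.9)"
```

```text
pos [ 538.8 -199.7  331.1] yaw -73.4 open 85.1 F [-0.7 -0.1  0. ] shift [-12.7  -5.8  20.1] turn 0.183
pos [ 538.8 -199.7  331.1] yaw -73.4 open 85.1 F [-0.7 -0.1  0. ] shift [-12.7  -5.8  30.5] turn 0.183
```

send_rows --motion '[[[-4,-2,3],0.09],[[-8.5,-4,6],0.183],[[-12.7,-5.8,10],0.183],[[-12.7,-5.8,15],0.183],[[-12.7,-5.8,20],0.183],[[-12.7,-5.8,20],0.183],[[-12.7,-5.8,20],0.183],[[-12.7,-5.8,20],0.183]]'

```text
time_s: 2.6
tool_pos: [559.0, -61.5, 132.1]
ee_rot: [0.0, 0.744, -0.668, 0.0]
ft_force: [0.5, 0.5, 1.1]
opening: 85.5
```

Run:
```python
from h import *
import pickle
goto(557.5,-62,26,-83.9)
m=r.camera_model('wrist');im=r.read_camera('wrist')
cv2.imwrite('pics/w2.png',im);pickle.dump(m,open('w2.pkl','wb'))
print(proj(m,(557.5,-62,53)),proj(m,(560,-62,53)))
```

```text
pos [559.  -61.5 132.1] yaw -83.9 open 85.5 F [0.5 0.5 1.1] shift [ 0.   0.2 10.6] turn 0.000
[[319.8 250.9]] [[320.2 247.3]]
```

View pics/w2.png

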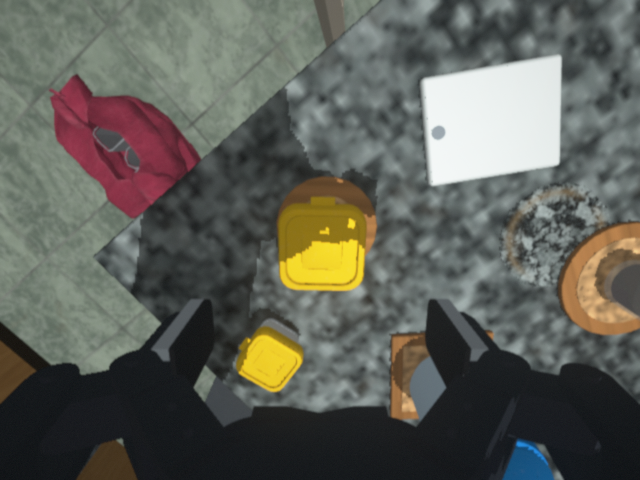

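The lid centre is at (322,247), so ~(560,-63). It is nicely square to the jaws, so I'll descend and grip.

send_rows --motion '[[[0.15,-0.1,3.5],0],[[0.15,-0.1,7],0],[[0.15,-0.1,9.5],0],[[0.15,-0.1,10.5],0],[[0.15,-0.1,10.5],0],[[0.15,-0.1,10.5],0]]'

```text
time_s: 3.25
tool_pos: [561.1, -61.5, 27.9]
ee_rot: [-0.001, 0.744, -0.668, 0.001]
ft_force: [0.1, 0.1, -0.7]
opening: 85.1
```

send_rows --motion '[[[0,0,0],0],[[0,0,0],0],[[0,0,0],0],[[0,0,0],0],[[0,0,0],0],[[0,0,0],0],[[0,0,0],0],[[0,0,0],0]]' --gripper 0 --force 30

```text
time_s: 4.05
tool_pos: [560.8, -61.3, 27.7]
ee_rot: [-0.001, 0.744, -0.668, 0.001]
ft_force: [-1.0, -0.2, 9.2]
opening: 56.0
```

send_rows --motion '[[[0,0,-1],0],[[0,0,-3],0],[[0,0,-6],0],[[0,0,-9],0],[[0,0,-12],0],[[0,0,-12],0],[[0,0,-12],0]]'

```text
time_s: 4.75
tool_pos: [560.2, -61.2, 147.4]
ee_rot: [-0.001, 0.744, -0.668, 0.001]
ft_force: [-1.0, 0.8, -0.5]
opening: 56.3
```

Run:
```python
from h import *
import pickle
m=pickle.load(open('w2.pkl','rb'));im=cv2.imread('pics/w2.png')
hs=cv2.cvtColor(im,cv2.COLOR_BGR2HSV)
k=np.zeros(im.shape[:2],np.uint8);k[45:195,415:570]=cv2.inRange(hs,(0,0,170),(180,40,255))[45:195,415:570]
k=cv2.morphologyEx(k,2,np.ones((5,5)));c=max(cv2.findContours(k,0,2)[0],key=cv2.contourArea)
Q=onz(m,cv2.boxPoints(cv2.minAreaRect(c)),8);print('board',Q[:,:2],Q.mean(0),np.linalg.norm(np.diff(Q,axis=0),axis=1))
goto(Q.mean(0)[0],Q.mean(0)[1],135,-75)
m=r.camera_model('wrist');im=r.read_camera('wrist');cv2.imwrite('pics/w3.png',im);pickle.dump(m,open('w3.pkl','wb'))
```

```text
board [[ 673.4 -113.9]
 [ 698.7 -209.8]
 [ 630.6 -243.4]
 [ 601.9 -140.1]] [ 651.2 -176.8    8. ] [ 99.2  76.  107.2]
pos [560.2 -61.2 147.4] yaw -83.8 open 56.3 F [-1.   0.8 -0.5] shift [12.5 -7.8  1.3] turn -0.153
```

View pics/w3.png

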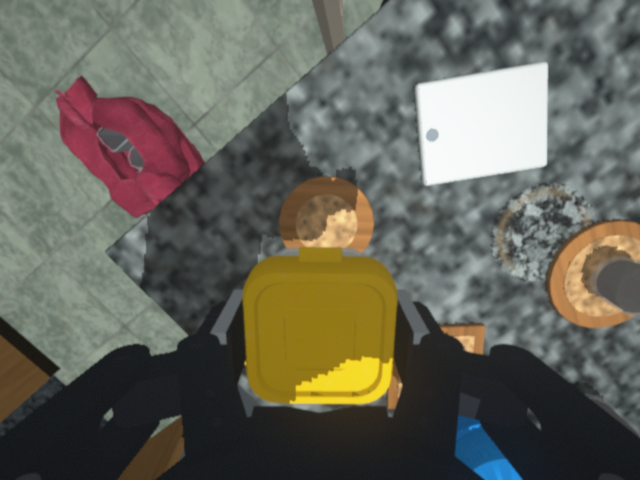

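The tub is held cleanly (56 mm opening) and the empty small coaster shows at (327,218). Carrying it to the board.

send_rows --motion '[[[2,-1.2,0],-0.05],[[5,-3,0],-0.1],[[8,-5,0],-0.15],[[10.7,-6.7,0],-0.15],[[12.4,-7.7,0],-0.15],[[12.4,-7.7,3],-0.15],[[12.4,-7.7,7],-0.15],[[12.4,-7.7,10],-0.15],[[12.4,-7.7,11],-0.15],[[12.4,-7.7,11.5],-0.15],[[12.4,-7.7,11.7],-0.15],[[12.4,-7.7,11.7],-0.15],[[12.4,-7.7,11.7],-0.15]]'

```text
time_s: 6.1
tool_pos: [650.8, -176.2, 30.4]
ee_rot: [-0.0, 0.792, -0.61, 0.001]
ft_force: [-0.6, -0.3, -1.1]
opening: 56.3
```

Run:
```python
from h import *
import pickle
goto(650,-177,30)
m=pickle.load(open('w3.pkl','rb'));im=cv2.imread('pics/w3.png')
hs=cv2.cvtColor(im,cv2.COLOR_BGR2HSV)
k=np.zeros(im.shape[:2],np.uint8);k[170:256,270:380]=cv2.inRange(hs,(5,70,40),(19,255,255))[170:256,270:380]
k=cv2.morphologyEx(k,2,np.ones((3,3)));c=max(cv2.findContours(k,0,1)[0],key=cv2.contourArea)
from scipy.optimize import least_squares
h=cv2.convexHull(c)[:,0].astype(float);P=onz(m,h[h[:,1]<240],6);f=lambda p:np.hypot(P[:,0]-p[0],P[:,1]-p[1])-39
s=least_squares(f,[562,-67],loss='soft_l1');print('small',s.x,abs(s.fun).max(),len(P))
g=least_squares(lambda p:np.hypot(P[:,0]-p[0],P[:,1]-p[1])-p[2],[562,-67,39]);print(g.x)
```

```text
pos [ 650.8 -176.2   30.4] yaw -75.2 open 56.3 F [-0.6 -0.3 -1.1] shift [0.1 0.1 0. ] turn 0.000
small [562.3 -66.5] 0.42671355184347703 26
[562.6 -66.5  38.8]
```

send_rows --motion '[[[0,0,0.1],0],[[0,0,0.1],0],[[0,0,0.1],0],[[0,0,0.1],0],[[0,0,0.1],0],[[0,0,0.1],0],[[0,0,-1],0],[[0,0,-4],0],[[0,0,-9],0],[[0,0,-14],0],[[0,0,-14],0]]' --gripper 1

```text
time_s: 7.2
tool_pos: [653.9, -176.8, 178.0]
ee_rot: [-0.003, 0.792, -0.61, 0.006]
ft_force: [0.5, -0.4, 0.7]
opening: 85.3
```

Run:
```python
from h import *
goto(541,-309,165);goto(541,-309,37)
```

```text
pos [ 653.9 -176.8  178. ] yaw -75.2 open 85.3 F [ 0.5 -0.4  0.7] shift [ 9.9 14.3  1.2] turn 0.000
pos [ 653.9 -176.8  178. ] yaw -75.2 open 85.3 F [ 0.5 -0.4  0.7] shift [ 9.8 14.4 14. ] turn 0.000
```

send_rows --motion '[[[2.5,3.5,0],0],[[5,7,0],0],[[7.5,10.5,0],0],[[9.5,13.2,0],0],[[10,14,0],0],[[10,14,0],0],[[10,14,0],0],[[10,14,0],0]]'

```text
time_s: 8.0
tool_pos: [541.6, -306.7, 169.5]
ee_rot: [-0.001, 0.793, -0.609, 0.0]
ft_force: [0.7, -0.0, -0.3]
opening: 85.3
```

Run:
```python
from h import *
import pickle
goto(541,-309,37)
m=r.camera_model('wrist');im=r.read_camera('wrist');s=r.read_camera('side')
cv2.imwrite('pics/w4.png',im);cv2.imwrite('pics/s4.png',s);pickle.dump(m,open('w4.pkl','wb'))
print(proj(m,[(541,-309,96),(541,-309,6),(543,-309,6)]),proj(r.camera_model('side'),[(541,-309,96),(541,-309,6)]))
cv2.imwrite('pics/c4.png',np.hstack([cv2.resize(im[120:440,160:480],(400,400)),cv2.resize(s[190:350,270:430],(400,400))]))
```

```text
pos [ 541.6 -306.7  169.5] yaw -75.0 open 85.3 F [ 0.7 -0.  -0.3] shift [ 0.2  0.1 13.2] turn 0.000
[[322.7 253.1]
 [321.8 221.1]
 [322.4 218.9]] [[337.3 237.3]
 [336.9 289.5]]
```

View pics/c4.png

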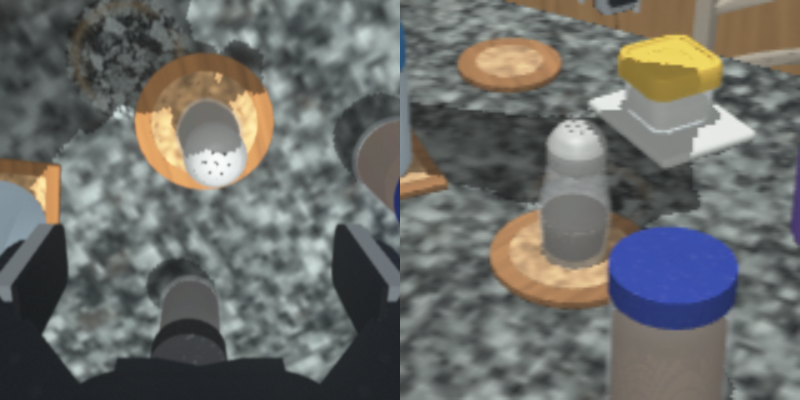

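The shaker axis is ~(544,-314), 6 mm along +tool x from the coaster's centre. Both views agree. Going down on it.

send_rows --motion '[[[0.8,0,2],0],[[0.8,0,5],0],[[0.8,0,9],0],[[0.8,0,12],0],[[0.8,0,13.2],0],[[0.8,0,13.2],0],[[0.8,0,13.2],0]]'

```text
time_s: 8.8
tool_pos: [543.3, -316.3, 38.4]
ee_rot: [-0.0, 0.793, -0.61, 0.001]
ft_force: [0.2, 0.5, 0.8]
opening: 85.5
```

send_rows --motion '[[[0,0,0],0],[[0,0,0],0],[[0,0,0],0],[[0,0,0],0],[[0,0,0],0],[[0,0,0],0],[[0,0,0],0],[[0,0,0],0],[[0,0,0],0],[[0,0,0],0]]' --gripper 0.2 --force 25

```text
time_s: 9.8
tool_pos: [542.7, -316.3, 38.5]
ee_rot: [-0.0, 0.792, -0.61, 0.001]
ft_force: [-1.9, 1.7, 9.0]
opening: 39.7
```

Run:
```python
from h import *
goto(562.3,-66.5,37)
```

```text
pos [ 542.7 -316.3   38.5] yaw -75.2 open 39.7 F [-1.9  1.7  9. ] shift [-23.6  -8.3   0.1] turn 0.000
```

send_rows --motion '[[[0,0,-0.5],0],[[0,0,-2],0],[[0,0,-5],0],[[0,0,-8.5],0],[[0,0,-12],0],[[0,0,-12],0],[[0,0,-12],0],[[0,0,-12],0]]'

```text
time_s: 10.6
tool_pos: [541.7, -316.1, 156.8]
ee_rot: [0.0, 0.792, -0.61, -0.001]
ft_force: [0.2, 0.9, -0.7]
opening: 39.3
```

Run:
```python
from h import *
import pickle
goto(562.3,-66.5,38)
m=r.camera_model('wrist');im=r.read_camera('wrist');s=r.read_camera('side')
cv2.imwrite('pics/w5.png',im);pickle.dump(m,open('w5.pkl','wb'))
cv2.imwrite('pics/c5.png',np.hstack([cv2.resize(im[120:480,140:500],(400,400)),cv2.resize(s[50:350,200:500],(400,400))]))
```

```text
pos [ 541.7 -316.1  156.8] yaw -75.2 open 39.3 F [ 0.2  0.9 -0.7] shift [-23.6  -8.4  11.9] turn 0.000
```

View pics/c5.png

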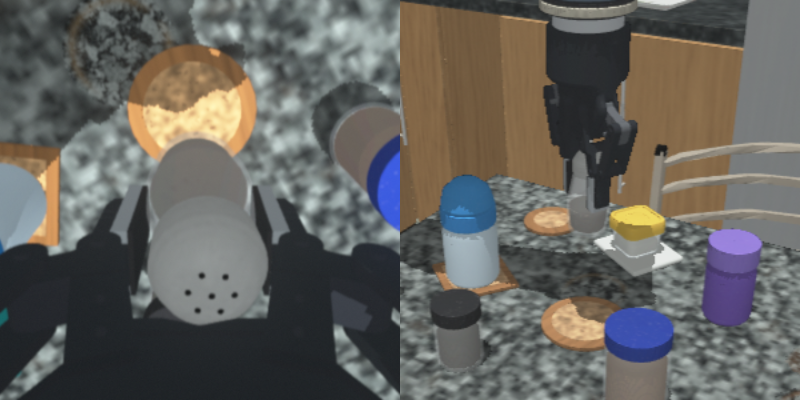

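Run:
```python
from h import *
import pickle
m=pickle.load(open('w5.pkl','rb'));s=r.read_camera('side');im=cv2.imread('pics/w5.png');ms=r.camera_model('side')
X=[(541.7,-316.1,z) for z in(126,200,216)]
pw=proj(m,X);ps=proj(ms,X);print(pw,ps)
for I,P in((im,pw),(s,ps)):
    for p in P: cv2.circle(I,tuple(int(round(v)) for v in p),1,(0,0,255),-1)
cv2.imwrite('pics/c5b.png',np.hstack([cv2.resize(im[220:460,220:420],(500,600)),cv2.resize(s[150:246,300:348],(300,600),interpolation=2)]))
```

```text
[[319.6 276.4]
 [319.6 362.8]
 [319.7 397.7]] [[339.4 220.8]
 [339.9 170.5]
 [340.  158.9]]
```

View pics/c5b.png

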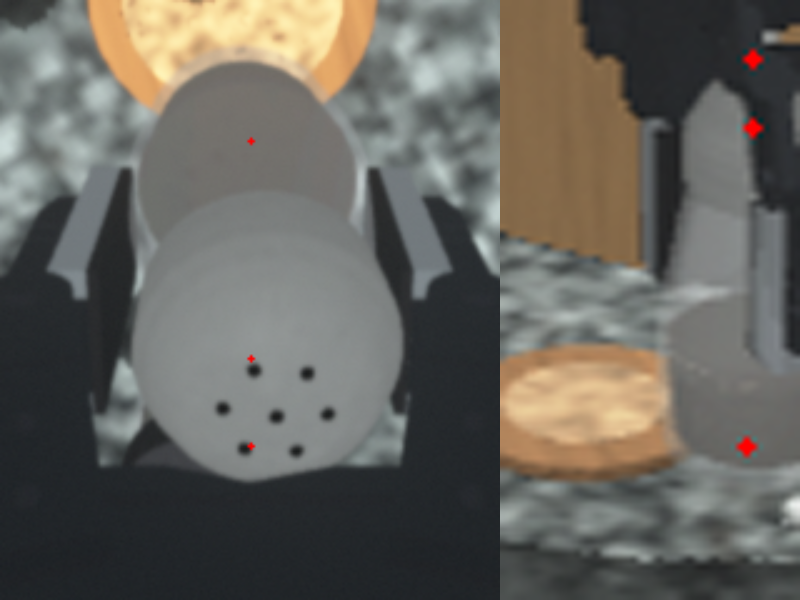

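The shaker is held upright within ~2°, with its axis ~3 mm toward +x of the TCP. Carrying it to the small coaster with that offset.

send_rows --motion '[[[-2,-0.7,0],0],[[-5.5,-1.9,0],0],[[-9.5,-3.3,0],0],[[-13.5,-4.7,0],0],[[-17.5,-6,0],0],[[-20.5,-7,0],0],[[-22.8,-7.8,0],0],[[-23.6,-8.1,0],0],[[-23.6,-8.1,0],0],[[-23.6,-8.1,3],0],[[-23.6,-8.1,7],0],[[-23.6,-8.1,10],0],[[-23.6,-8.1,11.2],0],[[-23.6,-8.1,11.6],0],[[-23.6,-8.1,11.9],0],[[-23.6,-8.1,11.9],0],[[-23.6,-8.1,11.9],0]]'

```text
time_s: 12.45
tool_pos: [560.9, -67.6, 39.4]
ee_rot: [-0.0, 0.792, -0.61, 0.001]
ft_force: [0.1, -0.4, -0.4]
opening: 39.5
```

Run:
```python
from h import *
goto(559.5,-67,38)
im=r.read_camera('scene');s=r.read_camera('side')
cv2.imwrite('pics/c6.png',np.hstack([cv2.resize(im[190:310,160:280],(400,400)),cv2.resize(s[130:250,255:375],(400,400))]))
```

```text
pos [560.9 -67.6  39.4] yaw -75.2 open 39.5 F [ 0.1 -0.4 -0.4] shift [-0.1  0.1  0.1] turn 0.000
```

View pics/c6.png

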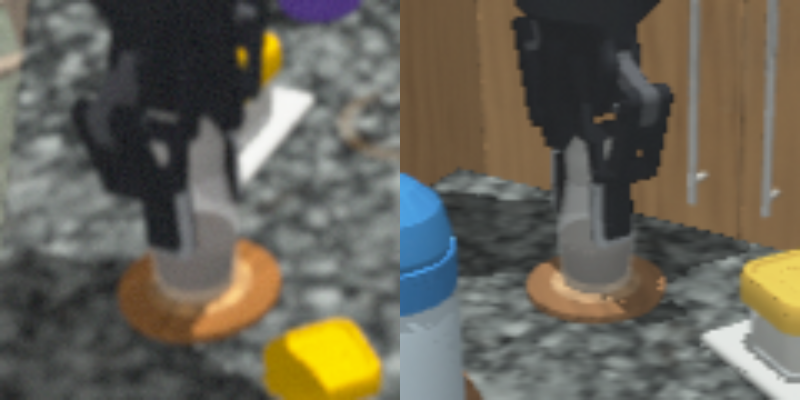

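The shaker stands well centred on the small coaster in both views. Releasing it, then over to the jar.

send_rows --motion '[[[0,0,0.1],0],[[0,0,0.1],0],[[0,0,0.1],0],[[0,0,0.1],0],[[0,0,0.1],0],[[0,0,0.1],0],[[0,0,0.1],0],[[0,0,-1],0],[[0,0,-4],0],[[0,0,-9],0],[[0,0,-14],0],[[0,0,-18],0],[[0,0,-20],0],[[0,0,-20],0],[[0,0,-20],0]]' --gripper 1

```text
time_s: 14.05
tool_pos: [560.0, -67.4, 238.8]
ee_rot: [-0.0, 0.792, -0.61, 0.0]
ft_force: [-0.5, -0.1, 0.2]
opening: 85.0
```

Run:
```python
from h import *
goto(436,-184,235,-83)
```

```text
pos [560.  -67.4 238.8] yaw -75.2 open 85.0 F [-0.5 -0.1  0.2] shift [ 8.1 15.   0.4] turn 0.137
```

send_rows --motion '[[[2,4,0],0],[[4,7.5,0],0],[[6,11,0],0],[[7.5,14,0],0],[[8.1,15,0],0],[[8.1,15,0],0],[[8.1,15,0],0],[[8.1,15,0],0]]'

```text
time_s: 14.85
tool_pos: [437.0, -182.8, 238.0]
ee_rot: [-0.0, 0.793, -0.609, -0.0]
ft_force: [0.7, 0.2, 0.5]
opening: 85.5
```

Run:
```python
from h import *
import pickle
goto(436,-184,75)
m=r.camera_model('wrist');im=r.read_camera('wrist');s=r.read_camera('side')
cv2.imwrite('pics/w7.png',im);cv2.imwrite('pics/s7.png',s);pickle.dump(m,open('w7.pkl','wb'))
X=[(436,-184,137),(436,-184,103),(436,-184,6)]+[(562.3,-66.5,6),(562.3,-66.5,96)];ms=r.camera_model('side');pw=proj(m,X);ps=proj(ms,X);print(pw)
for I,P in((im,pw),(s,ps)):
    for p in P: cv2.circle(I,tuple(int(round(v)) for v in p),2,(0,0,255),-1)
cv2.imwrite('pics/c7.png',np.hstack([im[60:480,120:520],cv2.resize(s[150:290,210:350],(400,420))]))
```

```text
pos [ 437.  -182.8  238. ] yaw -75.0 open 85.5 F [0.7 0.2 0.5] shift [ 0.1  0.1 16.3] turn 0.000
[[320.8 241. ]
 [320.6 229.1]
 [320.4 206.4]
 [234.3  46.8]
 [205.   16. ]]
```

View pics/c7.png

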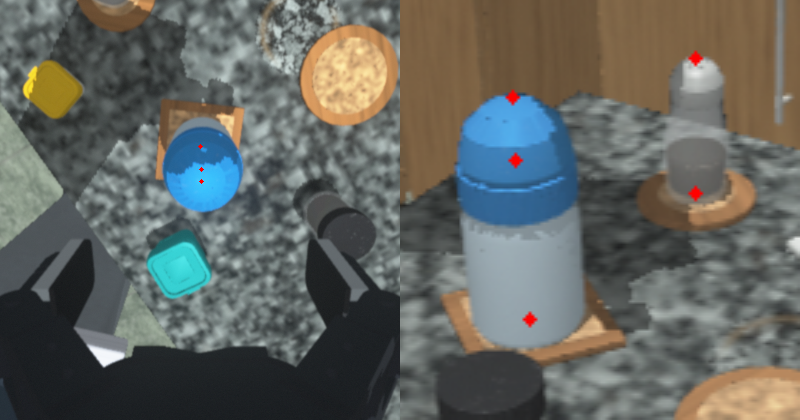

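The shaker stands upright and centred. The jar axis is ~(437,-185), so I'll go down and grip the cap's straight band.

send_rows --motion '[[[0.2,0.1,3],0],[[0.2,0.1,7],0],[[0.2,0.1,10.5],0],[[0.2,0.1,13],0],[[0.2,0.1,15],0],[[0.2,0.1,16.2],0],[[0.2,0.1,16.2],0],[[0.2,0.1,16.2],0]]'

```text
time_s: 15.75
tool_pos: [435.9, -185.8, 76.4]
ee_rot: [-0.0, 0.793, -0.61, -0.0]
ft_force: [0.5, -0.2, 0.3]
opening: 85.3
```

send_rows --motion '[[[0,0,0],0],[[0,0,0],0],[[0,0,0],0],[[0,0,0],0],[[0,0,0],0],[[0,0,0],0],[[0,0,0],0],[[0,0,0],0]]' --gripper 0.5 --force 45

```text
time_s: 16.55
tool_pos: [436.1, -186.2, 77.4]
ee_rot: [-0.0, 0.793, -0.61, 0.001]
ft_force: [-1.3, 1.7, 7.2]
opening: 62.9
```

send_rows --motion '[[[0,0,-0.5],0],[[0,0,-2],0],[[0,0,-5],0],[[0,0,-8.5],0],[[0,0,-12],0],[[0,0,-12],0],[[0,0,-12],0],[[0,0,-12],0]]'

```text
time_s: 17.35
tool_pos: [434.7, -186.1, 195.5]
ee_rot: [0.0, 0.792, -0.61, -0.001]
ft_force: [-0.3, 0.5, -2.5]
opening: 62.3
```

Run:
```python
from h import *
import pickle
goto(543,-309.2,75)
p=r.get_obs()['tool_pos']
m=r.camera_model('wrist');im=r.read_camera('wrist');s=r.read_camera('side');cv2.imwrite('pics/w8.png',im);pickle.dump(m,open('w8.pkl','wb'));cv2.imwrite('pics/s8.png',s)
for z in (126,220):
    for I,mm in((im,m),(s,r.camera_model('side'))): 
        q=proj(mm,(p[0],p[1],z))[0];cv2.circle(I,tuple(int(round(v)) for v in q),2,(0,0,255),-1)
cv2.imwrite('pics/c8.png',np.hstack([im[60:480,120:520],cv2.resize(s[80:290,170:370],(400,420))]))
```

```text
pos [ 434.7 -186.1  195.5] yaw -75.2 open 62.3 F [-0.3  0.5 -2.5] shift [14.7 -7.3 12. ] turn 0.000
```

View pics/c8.png

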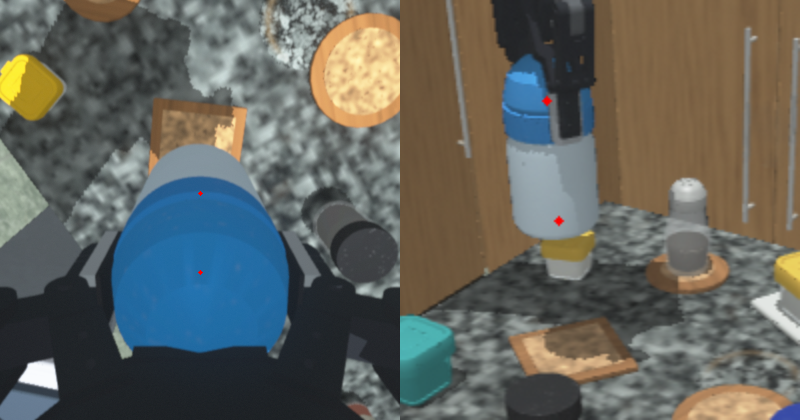

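The jar is held upright. Moving to the large coaster.

send_rows --motion '[[[1.2,-0.6,0],0],[[3.5,-1.8,0],0],[[6.5,-3.3,0],0],[[9.5,-4.8,0],0],[[12,-6,0],0],[[14,-7,0],0],[[14.7,-7.4,0],0],[[14.7,-7.4,0],0],[[14.7,-7.4,3],0],[[14.7,-7.4,7],0],[[14.7,-7.4,10],0],[[14.7,-7.4,11.2],0],[[14.7,-7.4,11.7],0],[[14.7,-7.4,11.9],0],[[14.7,-7.4,11.9],0],[[14.7,-7.4,11.9],0]]'

```text
time_s: 19.05
tool_pos: [545.3, -309.8, 78.7]
ee_rot: [-0.0, 0.792, -0.61, 0.001]
ft_force: [-0.5, 0.6, -2.1]
opening: 62.6
```

Run:
```python
from h import *
goto(543,-309.2,77.4)
im=r.read_camera('scene');s=r.read_camera('side')
cv2.imwrite('pics/c9.png',np.hstack([cv2.resize(im[130:250,250:370],(400,400)),cv2.resize(s[200:320,280:400],(400,400))]))
```

```text
pos [ 545.3 -309.8   78.7] yaw -75.2 open 62.6 F [-0.5  0.6 -2.1] shift [-0.1  0.2  0.1] turn 0.000
```

View pics/c9.png

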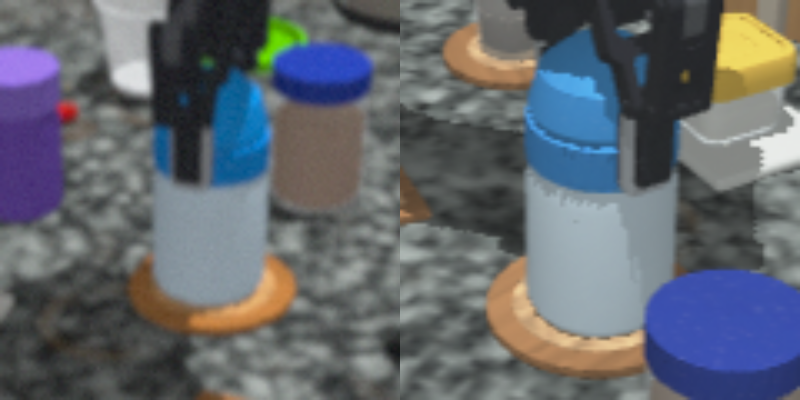

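It is centred but still hanging ~1 mm high (Fz −2). I'll lower it slightly until it stands, then release.

send_rows --motion '[[[0,0.1,0.1],0],[[0,0.1,0.15],0],[[0,0.1,0.2],0],[[0,0.1,0.2],0]]'

```text
time_s: 19.55
tool_pos: [544.9, -309.7, 77.5]
ee_rot: [-0.001, 0.792, -0.61, 0.001]
ft_force: [-1.7, 3.1, 13.3]
opening: 62.3
```

send_rows --motion '[[[0,0,0],0],[[0,0,0],0],[[0,0,0],0],[[0,0,0],0],[[0,0,0],0],[[0,0,0],0],[[0,0,-1],0],[[0,0,-4],0],[[0,0,-8],0],[[0,0,-12],0],[[0,0,-14],0],[[0,0,-14],0],[[0,0,-14],0]]' --gripper 1

```text
time_s: 20.85
tool_pos: [543.6, -309.7, 216.0]
ee_rot: [-0.0, 0.792, -0.61, 0.0]
ft_force: [-1.0, -0.7, -0.0]
opening: 85.5
```

Run:
```python
from h import *
import pickle
goto(650.5,-176.5,170,-75.2);goto(650.5,-176.5,30,-75.2)
# square coaster, now free, from w8 (partly) 
m=pickle.load(open('w8.pkl','rb'));im=cv2.imread('pics/w8.png')
hs=cv2.cvtColor(im,cv2.COLOR_BGR2HSV);k=cv2.inRange(hs,(5,70,40),(19,255,255))
n=np.zeros_like(k);n[140:235,260:375]=k[140:235,260:375];n=cv2.morphologyEx(n,2,np.ones((3,3)))
c=max(cv2.findContours(n,0,1)[0],key=cv2.contourArea);a=cv2.approxPolyDP(cv2.convexHull(c),3,True)[:,0].astype(float);print(a,onz(m,a,6)[:,:2])
ms=r.camera_model('side');s=cv2.imread('pics/s8.png');hs=cv2.cvtColor(s,cv2.COLOR_BGR2HSV);k=cv2.inRange(hs,(5,70,40),(19,255,255))
n=np.zeros_like(k);n[225:275,210:300]=k[225:275,210:300]
c=max(cv2.findContours(n,0,1)[0],key=cv2.contourArea);a=cv2.approxPolyDP(cv2.convexHull(c),4,True)[:,0].astype(float);P=onz(ms,a,6)[:,:2];print('side',a,P)
```

```text
pos [ 543.6 -309.7  216. ] yaw -75.2 open 85.5 F [-1.  -0.7 -0. ] shift [-10.2 -13.7   4.6] turn 0.000
pos [ 543.6 -309.7  216. ] yaw -75.2 open 85.5 F [-1.  -0.7 -0. ] shift [-10.2 -13.7  18.6] turn 0.000
[[274. 158.]
 [366. 168.]
 [359. 219.]
 [269. 229.]] [[ 473.4 -133.3]
 [ 486.  -216.4]
 [ 438.8 -223.7]
 [ 407.4 -143.3]]
side [[288. 265.]
 [262. 271.]
 [233. 267.]
 [224. 249.]
 [271. 238.]] [[ 483.3 -225.4]
 [ 440.6 -231.9]
 [ 397.7 -209. ]
 [ 389.  -150.6]
 [ 471.1 -134.8]]
```

send_rows --motion '[[[-2.5,-3.4,0],0],[[-5,-6.8,0],0],[[-7.5,-10.2,0],0],[[-9.5,-12.8,0],0],[[-10.2,-13.7,0],0],[[-10.2,-13.7,0],0],[[-10.2,-13.7,0],0],[[-10.2,-13.7,0],0]]'

```text
time_s: 21.65
tool_pos: [648.8, -178.4, 215.0]
ee_rot: [0.001, 0.792, -0.611, -0.0]
ft_force: [0.1, 0.4, 0.4]
opening: 85.2
```

Run:
```python
from h import *
import pickle
goto(650.5,-176.5,30)
m=r.camera_model('wrist');im=r.read_camera('wrist');cv2.imwrite('pics/w10.png',im);pickle.dump(m,open('w10.pkl','wb'))
hs=cv2.cvtColor(im,cv2.COLOR_BGR2HSV)
k=cv2.morphologyEx(cv2.inRange(hs,(21,120,60),(32,255,255)),2,np.ones((3,3)))
for c in cv2.findContours(k,0,1)[0]:
    if cv2.contourArea(c)>400: q=onz(m,c[:,0],55)[:,:2].astype(np.float32);print('yellow',cv2.minAreaRect(q),c[:,0].min(0),c[:,0].max(0))
ms=r.camera_model('side');s=r.read_camera('side');cv2.imwrite('pics/s10.png',s)
s=s.copy()
for X in((543,-309.2,6),(543,-309.2,137),(650,-177,8),(562.3,-66.5,6),(437,-181.7,6)):
    cv2.circle(s,tuple(int(round(v)) for v in proj(ms,X)[0]),1,(0,0,255),-1)
cv2.imwrite('pics/c10.png',np.hstack([cv2.resize(im,(480,360)),cv2.resize(s[170:350,210:370],(320,360))]))
```

```text
pos [ 648.8 -178.4  215. ] yaw -75.3 open 85.2 F [0.1 0.4 0.4] shift [-0.2 -0.2 18.5] turn 0.000
yellow ((485.1045227050781, -31.008926391601562), (20.88228416442871, 47.29761505126953), 42.01725387573242) [111 328] [149 359]
yellow ((650.612060546875, -175.9824676513672), (62.65204620361328, 55.53982925415039), 14.598714828491211) [285 181] [349 252]
```

View pics/c10.png

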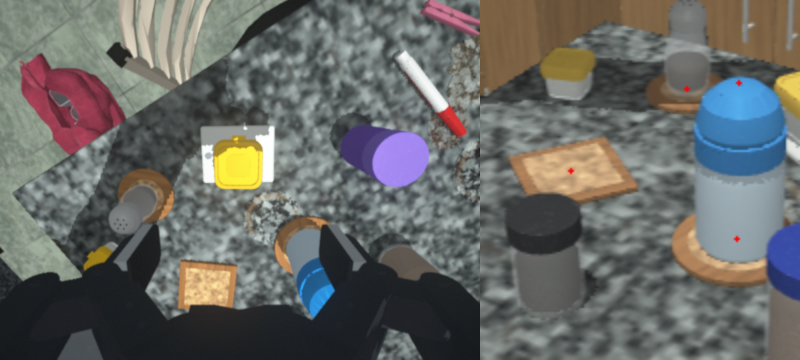

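The jar stands centred on the large coaster. The tub sits at (650.6,-176) on the board and the square coaster is free. Regrasping the tub.

send_rows --motion '[[[-0.2,-0.2,4],0],[[-0.2,-0.2,8.5],0],[[-0.2,-0.2,13],0],[[-0.2,-0.2,16],0],[[-0.2,-0.2,18],0],[[-0.2,-0.2,18.5],0],[[-0.2,-0.2,18.5],0],[[-0.2,-0.2,18.5],0]]'

```text
time_s: 22.55
tool_pos: [652.2, -174.2, 31.7]
ee_rot: [-0.0, 0.792, -0.61, 0.001]
ft_force: [-0.2, 0.2, 0.8]
opening: 85.6
```

send_rows --motion '[[[0,0,0],0],[[0,0,0],0],[[0,0,0],0],[[0,0,0],0],[[0,0,0],0],[[0,0,0],0],[[0,0,0],0],[[0,0,0],0]]' --gripper 0 --force 30

```text
time_s: 23.35
tool_pos: [652.1, -173.9, 31.8]
ee_rot: [-0.0, 0.792, -0.61, 0.001]
ft_force: [-1.8, 0.3, 6.0]
opening: 56.2
```

send_rows --motion '[[[0,0,-1],0],[[0,0,-4],0],[[0,0,-8],0],[[0,0,-12],0],[[0,0,-16],0],[[0,0,-16],0],[[0,0,-16],0],[[0,0,-16],0]]'

```text
time_s: 24.15
tool_pos: [650.6, -173.4, 189.5]
ee_rot: [0.0, 0.792, -0.61, -0.001]
ft_force: [-0.1, -0.1, -0.9]
opening: 56.5
```

Run:
```python
from h import *
import pickle
def quad(im,m,box):
    x0,y0,x1,y1=box;k=cv2.inRange(cv2.cvtColor(im,cv2.COLOR_BGR2HSV),(4,50,40),(22,255,255));n=np.zeros_like(k);n[y0:y1,x0:x1]=k[y0:y1,x0:x1]
    c=cv2.convexHull(max(cv2.findContours(cv2.morphologyEx(n,3,np.ones((5,5))),0,1)[0],key=cv2.contourArea))
    P=onz(m,c[:,0],6)[:,:2].astype(np.float32);return cv2.minAreaRect(P)
print(quad(cv2.imread('pics/w10.png'),pickle.load(open('w10.pkl','rb')),(225,335,325,412)))
print(quad(cv2.imread('pics/s10.png'),r.camera_model('side'),(222,232,292,274)))
goto(437,-181.7,190);goto(437,-181.7,28)
```

```text
((439.29296875, -180.83299255371094), (88.60745239257812, 87.23407745361328), 8.789609909057617)
((437.24493408203125, -186.3076629638672), (86.46808624267578, 93.27864074707031), 8.49611759185791)
pos [ 650.6 -173.4  189.5] yaw -75.2 open 56.5 F [-0.1 -0.1 -0.9] shift [-4.7 20.9 -0. ] turn 0.000
pos [ 650.6 -173.4  189.5] yaw -75.2 open 56.5 F [-0.1 -0.1 -0.9] shift [-4.7 20.8 16.2] turn 0.000
```

send_rows --motion '[[[-0.5,2,0],0.03],[[-1.2,5,0],0.06],[[-2,9,0],0.1],[[-3,13,0],0.1],[[-3.8,17,0],0.1],[[-4.4,19.5,0],0.1],[[-4.7,20.7,0],0.1],[[-4.7,20.7,0],0.1],[[-4.7,20.7,4],0.1],[[-4.7,20.7,8],0.1],[[-4.7,20.7,12],0.1],[[-4.7,20.7,14.5],0.1],[[-4.7,20.7,15.7],0.1],[[-4.7,20.7,16],0.1],[[-4.7,20.7,16.1],0.1],[[-4.7,20.7,16.1],0.1],[[-4.7,20.7,16.1],0.1]]'

```text
time_s: 25.85
tool_pos: [439.9, -180.2, 29.2]
ee_rot: [0.0, 0.761, -0.648, -0.001]
ft_force: [-5.0, 4.0, 16.7]
opening: 56.4
```

Run:
```python
from h import *
goto(439,-181.5,29.8)
im=r.read_camera('scene');s=r.read_camera('side')
cv2.imwrite('pics/c11.png',np.hstack([cv2.resize(im[200:320,260:380],(400,400)),cv2.resize(s[180:300,195:315],(400,400))]))
```

```text
pos [ 439.9 -180.2   29.2] yaw -80.8 open 56.4 F [-5.   4.  16.7] shift [ 0.1  0.1 -0.1] turn 0.000
```

View pics/c11.png

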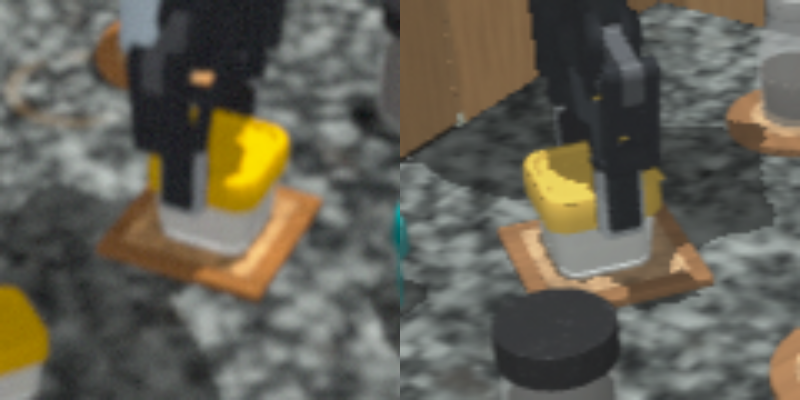

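The tub has landed, centred and square to the coaster. Easing the pressure, then releasing and rising.

send_rows --motion '[[[0,0,-0.05],0],[[0,0,-0.1],0],[[0,0,-0.1],0]]'

```text
time_s: 26.25
tool_pos: [440.3, -181.0, 29.8]
ee_rot: [-0.0, 0.761, -0.649, 0.0]
ft_force: [-0.7, -0.2, -1.4]
opening: 56.5
```

send_rows --motion '[[[0,0,0],0],[[0,0,0],0],[[0,0,0],0],[[0,0,0],0],[[0,0,0],0],[[0,0,0],0],[[0,0,-1],0],[[0,0,-4],0],[[0,0,-9],0],[[0,0,-14],0],[[0,0,-18],0],[[0,0,-22],0],[[0,0,-22],0],[[0,0,-22],0],[[0,0,-22],0]]' --gripper 1

```text
time_s: 27.75
tool_pos: [438.5, -180.9, 249.7]
ee_rot: [0.0, 0.761, -0.649, -0.001]
ft_force: [-0.9, 0.7, -0.4]
opening: 85.0
```

Run:
```python
from h import *
o=r.get_obs();print(o['time_s'],o['tool_pos'],o['ft_force'])
m=r.camera_model('wrist');im=r.read_camera('wrist');s=r.read_camera('side');ms=r.camera_model('side')
hs=cv2.cvtColor(im,cv2.COLOR_BGR2HSV)
def cont(lo,hi):
    return [c for c in cv2.findContours(cv2.morphologyEx(cv2.inRange(hs,lo,hi),2,np.ones((3,3))),0,1)[0] if cv2.contourArea(c)>800]
for c in cont((21,120,60),(32,255,255)): print('lid',cv2.minAreaRect(onz(m,c[:,0],53)[:,:2].astype(np.float32)))
for c in cont((4,60,40),(20,255,255)): print('wood',cv2.minAreaRect(onz(m,cv2.convexHull(c)[:,0],6)[:,:2].astype(np.float32)))
cv2.imwrite('pics/c12.png',np.hstack([cv2.resize(im,(440,330)),cv2.resize(s[150:366,120:480],(360,216)).repeat(1,0) if 0 else cv2.copyMakeBorder(cv2.resize(s[150:366,150:390],(360,324)),0,6,0,0,0)]))
```

```text
27.75 [ 438.5 -180.9  249.7] [-0.9  0.7 -0.4]
lid ((438.4375305175781, -181.4092254638672), (62.74546432495117, 56.543785095214844), 9.037712097167969)
lid ((460.87628173828125, -40.657649993896484), (45.06621170043945, 43.10249328613281), 61.1259651184082)
wood ((437.948486328125, -181.22698974609375), (87.04856872558594, 86.73152923583984), 8.457639694213867)
wood ((539.1992797851562, -297.4940185546875), (97.627197265625, 74.25511932373047), 17.016870498657227)
wood ((559.956787109375, -70.29875183105469), (70.51714324951172, 78.10125732421875), 57.17213439941406)
```

View pics/c12.png

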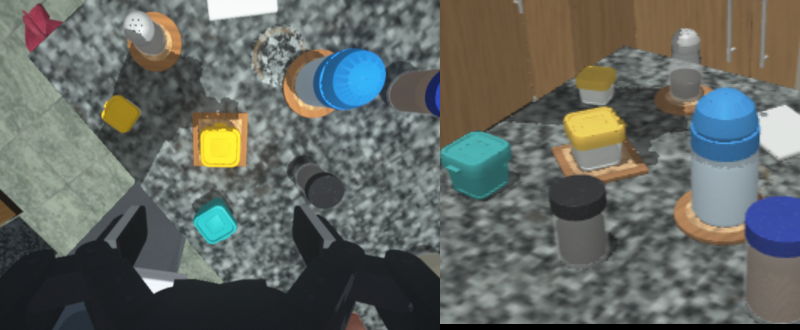

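The tub is within 0.5 mm of the coaster's centre. All three things stand upright, and the black-lid and blue-lid jars in view are where they were. Handing in.

```bash
python3 -c "
from bench import r
print(r.hand_in())"
```

```text
the job is handed in; nothing more can be done
None
```

The three things now stand upright on their own coasters, and I handed the job in at about 28 s of the 115 s. I parked the tub on the white board, moved the shaker to the small coaster and the jar to the large one, then put the tub on the square coaster.

- **Tub:** the final wrist view measured it about 0.5 mm from the middle of the square coaster.
- **Shaker and jar:** both stood upright and centred by eye against their coasters in the scene and side views. I did not measure their final offsets; I expect them within about 3 mm.
- **Bystanders:** I never touched the three bystander jars. The black-lid and blue-lid jars looked unmoved in the final pictures. The violet jar was outside those pictures and was last seen standing in place just before the tub's last move.
- **Forces:** the highest wrist force reported was about 18 N, when the tub touched down, and I eased it off before letting go.
- **Disagreement:** the side camera put the square coaster about 5 mm nearer to it than the wrist camera did, because its outline included the coaster's front edge. I used the wrist value, and the last wrist view of the coaster agreed with it.

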